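# Ratchet a screw press down on a glued block

### The job

Clamp the pine block in the screw press it stands in: swing that press's ratchet lever back and forth, driving clockwise seen from above and letting it slip on each return, until the pad is firmly down on the block. Leave the block in place under the pad, and do not screw down the empty press; then let go.

Things in the scene. Friction and masses are not known exactly. Their poses are not given: they have to be found in the camera images.
- pine_block: loose plain pine block, 45 x 90 x 36 mm (its x, y, z), lying on the 12 mm base plate of the press to be tightened, under its pad; origin at the centre of its underside. (Another such block lies on the bare bench and plays no part.)
- press_pad (a point): centre of the underside of the round rubber-faced pad (32 mm across) on the vertical screw of the grey C-frame press (base 165 x 120 mm, 107 mm high) that holds the block. It lies on the axis about which the lever swings. The screw stands up to 166 mm above the bench; it slides down without turning. An identical press with nothing under its pad stands beside it
- press_grip (a point): point to hold on the ratchet lever of that press: middle of its black ribbed handle, in the bar's centre, 145 mm from the axis and 119 mm above the bench. The handle is a straight level bar 22 mm wide and 22 mm high, 100 to 200 mm from the axis, pointing radially outward, roughly towards the robot; at least 35 mm free below it and free space on both sides
- press_ratchet (a joint): swing of that lever about the vertical axis, rad: 0 midway between its two stop pins, grows clockwise seen from above, range -0.6 to 0.6. Clockwise it drives the nut (about 0.25 N m, 2 N at the handle) after up to 18 degrees of play; anticlockwise it slips back freely (under 1 N). One swing is not enough: two to five are needed
- press_screw (a joint): how far that press's screw and pad have come down, m: a full turn of the nut gives 30 mm; starts at 0.001 to 0.004; at 0.012 the pad is firmly on the block and goes no lower: the lever then turns hard (10 N or so at the handle) and the ratchet clicks over without harm. It stays where it is left
- spare_screw (a joint): the same for the empty press: it must not be screwed down
Things that resemble listed ones, but are neither listed nor needed, are in the scene too. What is shaped like the pine_block but green is not meant.

How it is judged:
By the outcome, as a careful person would: the job done as asked, in the order asked, and still so for the second after the job is handed in, with the robot touching nothing.
It also fails if it takes over 62 s, if anything falls off the work surface, if the arm or the gripper's body presses on something with over 40 N, if the wrist force passes 120 N, or if a joint passes its speed limit or range.

### The arm

A 6-joint arm with a two-finger parallel gripper is mounted at the origin on the work surface; the furniture and walls round the work are solid. World frame = base frame: x ahead of the robot, y to its left, z up, the work surface at z = 0. Lengths are in m, angles in degrees, forces in N, time in s.
With the tool pointing down it reaches from about 0.25 to 0.725 m from the base axis. Payload 9.7 kg.
Tool frame: the origin (TCP) lies at the very end of the fingers, on their centre line; the grasp point (between the pads) lies 19 mm behind it; z points along the fingers, y is the direction in which the jaws open and shut (so a half turn about z gives the same grasp; the last joint's range is limited). The gripper opens to 85 mm and grips with 20 to 120 N. Pads are 22 mm wide; open, the fingers measure 114 mm over their backs; the gripper's body (76 mm by 85 mm) begins 54 mm behind the grasp point. The pads swing forward as they close: fully open they stand 13 mm farther back than shut.
Start: joints at [-71.219, 4.979, 10.078, 95.1, 0, 90], TCP at [0.177, -0.521, 0.231] pointing down, gripper open.
Joint ranges: [-179.16, 179.16], [-48.56, 103.87], [-65.8, 70.77], [-126.05, 130.52], [-82.76, 87.17], [-180, 180]. Speed limits (degrees/s): [127.2, 127.2, 147.25, 180, 180, 180].

### API

Orientations are given as [roll, pitch, yaw] about the fixed x, y, z axes, in that order (R = Rz(yaw) Ry(pitch) Rx(roll)).
In Python, from workcell import bot gives the robot as it stands.
- The arm moves only by the shell command python3 -m pendant 'ROWS' [FORCE]. ROWS is JSON, a list that holds one entry, the list of rows, each a list of 7 numbers: the shift along the tool's x, y, z in cm, then the turn, a rotation vector about the tool's x, y, z in rad, then the opening in per cent of the stroke, from 0 (shut) to 100 (fully open). In form: [[[dx, dy, dz, ax, ay, az, gripper], ...]]. A call has 1 to 5 rows; each row shifts and turns the pose as measured when the row begins, along the tool's axes as they then stand; what a row does not reach is not made up. A row lasts 1/12 s, in which the tool goes at most 41.7 mm and 7.16 degrees, less where a joint would pass 70% of its speed; a pose out of reach is approached as far as the arm can. A call with a gripper value outside its range is refused whole. The fingers move at their own pace and stop on an object; FORCE is the grip in N (left out, the last holds). Time passes only in rows, so rows that do not move let the fingers close. It gives the time, the measured TCP pose, the force and the opening at its end, in the units of the state.
- bot.get_obs(): the state, without advancing time (a new reading comes with each control period).
- bot.camera(name): name is "side" or "top" or "wrist"; returns the picture (420x560x3 uint8, red, green, blue); there is no depth.
- bot.get_calibration(name): a dict with "intrinsics" (3x3 intrinsics, pixels), "pose" (4x4, takes a point from camera to world coordinates); the wrist camera has in their place "T_tool_cam" (4x4, takes a point from camera to tool coordinates, whose origin is the TCP and whose axes are the flange's). Camera axes: x right, y down, z forward; pixel columns grow to the right and rows downward; lengths in m; the calibration is good to about 2 mm. A picture is of the moment at which its call begins: read the wrist's pose just before it. get_calibration takes no time and is no camera call.
- bot.job_done(): hands the job in, once; it reports no verdict.
Trained networks look in the newest picture that a camera, given by its name, has taken for a name from the list of things; names that differ only in an ending like _2 or _b are one class to them, and where a whole thing is asked for, a point or a joint stands for the part that bears it (a point fixed in the world has none). Each returns a list of dicts, best first, with "confidence" (0 to 1); they miss things now and then, are a little off and sometimes report something else, mostly with a low value. They report only what shows in the picture. A call takes as long as a camera call. They do not tell look-alikes from the thing itself.
- bot.masks_of(camera, thing): "pixels" (420x560 bool, what is visible of it) and "extent" ([left, top, right, bottom] in pixels, round what is visible of it).
- bot.mark_of(camera, thing): "uv" ([column, row] in pixels: a listed point, or the origin of a listed thing).
The state is a dict: "time": time; "q": joint angles; "qd": joint speeds; "joint_efforts": joint torques, N m; "ee_pos": TCP position; "tcp_rot": TCP orientation; "wrist_force": force on the tool from outside, world axes, zero at the start; "torque": the same for the moment, N m; "opening": finger opening in m.
Only numpy, scipy, OpenCV 4.12 (cv2) and the standard library are available. Lean on these libraries where they do the work, as an engineer would, in place of code of your own. Each camera call takes 0.05 s, during which the arm holds its last target. There are 200 camera calls.

## Working session

There is one attempt and no reset: what is moved stays moved. The work goes in short steps, Python scripts to look and compute and a shell command to move; the robot and the scene stay as the last step left them, time stands still between calls to the robot, and variables do not carry over. Pictures are saved under pics/ and viewed, about 8 in all and at most 12, crops included, and the job is handed in when it is done.

```bash
mkdir -p pics; ls
cat > h.py <<'E'
import numpy as np, cv2
from workcell import bot
def save(cam,name):
    im=bot.camera(cam); cv2.imwrite('pics/'+name,im[:,:,::-1]); return im
def ray(cam,uv):
    c=bot.get_calibration(cam); K=np.array(c['intrinsics']); T=np.array(c['pose'])
    d=T[:3,:3]@np.linalg.solve(K,[uv[0],uv[1],1]); return T[:3,3],d
def atz(cam,uv,z):
    o,d=ray(cam,uv); return o+d*(z-o[2])/d[2]
E
python3 - <<'E'
from h import *
a=save('top','t0.png'); 
for t,z in [('press_pad',.055),('press_grip',.119),('pine_block',.012)]:
    for m in bot.mark_of('top',t): print('top',t,m['confidence'],m['uv'],atz('top',m['uv'],z).round(4))
b=save('side','s0.png')
for t,z in [('press_pad',.055),('press_grip',.119),('pine_block',.012)]:
    for m in bot.mark_of('side',t): print('side',t,m['confidence'],m['uv'],atz('side',m['uv'],z).round(4))
cv2.imwrite('pics/c.png',cv2.resize(np.vstack([a,b])[:,:,::-1],None,fx=.71,fy=.71))
o=bot.get_obs();print(o['time'],o['ee_pos'],o['tcp_rot'])
E
```

```text
pics
top press_grip 0.72 [161.8, 241.9] [0.4478 0.2682 0.119 ]
top pine_block 0.93 [346.8, 283.0] [ 0.3588 -0.1393  0.012 ]
top pine_block 0.89 [235.0, 157.8] [0.6681 0.1228 0.012 ]
side press_pad 0.57 [289.7, 156.9] [0.5843 0.2801 0.055 ]
side press_grip 0.72 [292.3, 175.9] [0.557  0.0788 0.119 ]
side press_grip 0.61 [229.6, 139.1] [0.4369 0.2608 0.119 ]
side pine_block 0.79 [290.9, 173.3] [0.5878 0.2728 0.012 ]
side pine_block 0.75 [193.2, 305.3] [ 0.3543 -0.1554  0.012 ]
side pine_block 0.72 [335.3, 214.1] [0.6584 0.0857 0.012 ]
0.4 [ 0.17705501 -0.52065708  0.23116603] [-1.79983887e+02  8.05487937e-04  1.87818822e+01]
```

View pics/t0.png

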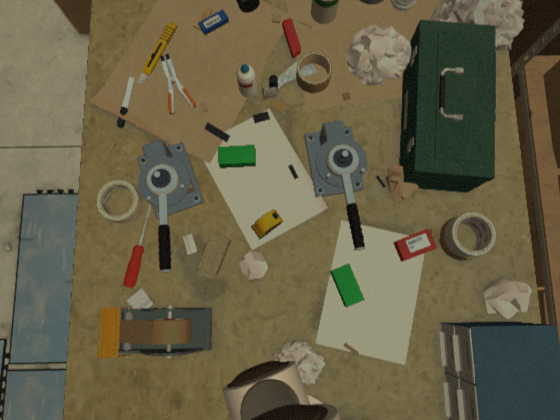

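View pics/s0.png

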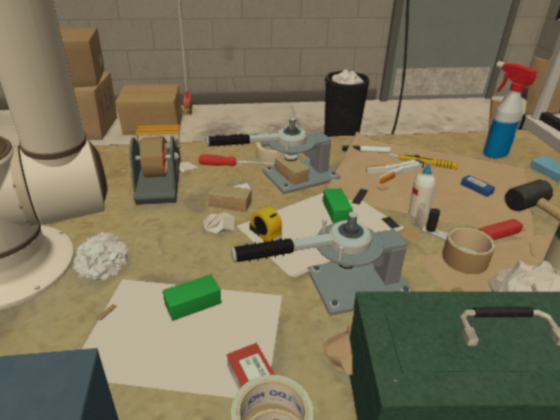

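The block stands in the left press (top view: screw at about (162,177), handle at (165,245)). The side view shows the block under its pad at (291,168). The right press at (343,158) is empty. Next I'll measure the lever geometry.

Run:
```python
from h import *
a=cv2.imread('pics/t0.png')
cv2.imwrite('pics/crop.png',cv2.resize(a[130:285,90:250],None,fx=3.8,fy=3.8,interpolation=cv2.INTER_CUBIC))
def handle(cam,im,x0,y0,x1,y1):
    m=np.zeros(im.shape[:2],np.uint8); m[y0:y1,x0:x1]=(im[y0:y1,x0:x1].max(2)<48)
    n,l,s,c=cv2.connectedComponentsWithStats(m); i=1+s[1:,4].argmax()
    v,u=np.nonzero(l==i); P=np.array([atz(cam,(p,q),.119)[:2] for p,q in zip(u,v)])
    ce=P.mean(0); d=np.linalg.svd(P-ce)[2][0]; t=(P-ce)@d
    print(cam,len(u),'c',ce.round(4),'mid',(ce+d*(t.max()+t.min())/2).round(4),'dir',d.round(3),'len',np.ptp(t).round(4), 'wid',np.ptp((P-ce)@[-d[1],d[0]]).round(4)); return ce,d
handle('top',a,150,215,180,280)
b=cv2.imread('pics/s0.png'); handle('side',b,200,125,255,152)
for uv in [(162,175),(162,177)]: 
  for z in (.119,.166): print(uv,z,atz('top',uv,z).round(4))
for z in (.119,.166): print('side',z,atz('side',(291.5,122 if z>.16 else 133),z).round(4))
print(np.array(bot.get_calibration('top')['pose']).round(3))
```

```text
top 475 c [0.4374 0.263 ] mid [0.4378 0.263 ] dir [-0.998 -0.063] len 0.0945 wid 0.0243
side 325 c [0.4348 0.2584] mid [0.4361 0.2584] dir [-0.999 -0.045] len 0.0911 wid 0.0456
(162, 175) 0.119 [0.5959 0.2727 0.119 ]
(162, 175) 0.166 [0.5823 0.26   0.166 ]
(162, 177) 0.119 [0.5914 0.2725 0.119 ]
(162, 177) 0.166 [0.578  0.2598 0.166 ]
side 0.119 [0.5866 0.2816 0.119 ]
side 0.166 [0.5784 0.24   0.166 ]
[[-1.500e-02 -9.830e-01  1.830e-01  3.240e-01]
 [-1.000e+00  1.500e-02  1.000e-03  2.000e-02]
 [-4.000e-03 -1.830e-01 -9.830e-01  1.058e+00]
 [ 0.000e+00  0.000e+00  0.000e+00  1.000e+00]]
```

View pics/crop.png

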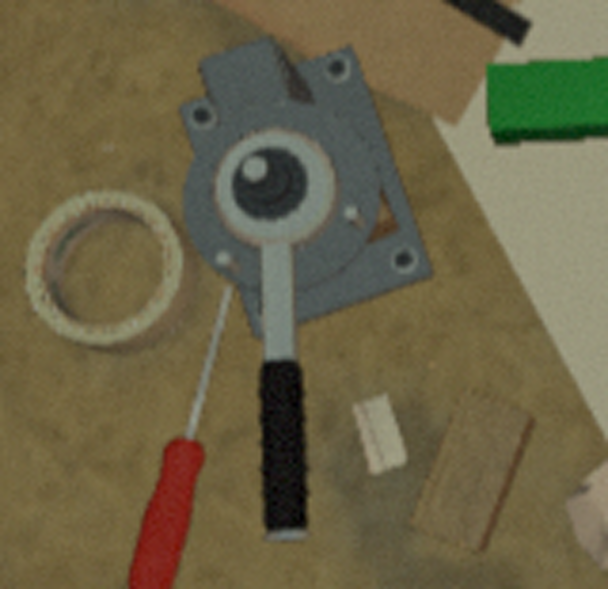

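The handle centre is near (0.437, 0.262), pointing toward an axis near (0.582, 0.271). From the stop pins, the clockwise end is about 20° to the +y side of the current lever direction and the anticlockwise end about 48° to the -y side. I'll move over the handle now.

```bash
cat >> h.py <<'E'
from scipy.spatial.transform import Rotation as R
def to(x,y,z,yaw):
    o=bot.get_obs(); r=R.from_euler('xyz',o['tcp_rot'],degrees=True)
    d=r.inv().apply(np.array([x,y,z])-o['ee_pos'])*100
    w=(r.inv()*R.from_euler('xyz',[180,0,yaw],degrees=True)).as_rotvec()
    print('t',round(o['time'],2),'pos',np.round(o['ee_pos'],4),'rot',np.round(o['tcp_rot'],1),'F',np.round(o['wrist_force'],1),'open',round(o['opening'],4))
    print('  delta cm',d.round(2),'rot',w.round(3))
E
for i in 1; do :; done
python3 -m pendant '[[[2.2,-2.9,-0.8,0,0,0,100],[2.2,-2.9,-0.8,0,0,0,100],[2.2,-2.9,-0.8,0,0,0,100],[2.2,-2.9,-0.8,0,0,0,100],[2.2,-2.9,0,0,0,0,100]]]'
python3 -m pendant '[[[2.2,-2.9,0,0,0,0,100],[2.2,-2.9,0,0,0,0,100],[2.2,-2.9,0,0,0,0,100],[2.2,-2.9,0,0,0,0,100],[2.2,-2.9,0,0,0,0,100]]]'
python3 -m pendant '[[[2.2,-2.9,0,0,0,0,100],[2.2,-2.9,0,0,0,0,100],[2.2,-2.9,0,0,0,0,100],[2.2,-2.9,0,0,0,0,100],[2.2,-2.9,0,0,0,0,100]]]'
python3 -c "from h import *; to(.437,.262,.2,3.6)"
```

```text
time: 0.82
ee_pos: [0.234, -0.3466, 0.2601]
tcp_rot: [-179.7, 0.1, 18.3]
wrist_force: [1.0, 0.2, 0.6]
opening: 0.0855
time: 1.23
ee_pos: [0.2931, -0.1665, 0.2619]
tcp_rot: [-179.9, -0.1, 18.1]
wrist_force: [0.7, -0.8, 0.3]
opening: 0.0858
time: 1.65
ee_pos: [0.3525, 0.0145, 0.2642]
tcp_rot: [180.0, -0.4, 18.0]
wrist_force: [0.9, -2.2, -0.3]
opening: 0.0851
t 1.65 pos [0.3525 0.0145 0.2642] rot [180.   -0.4  18. ] F [ 0.9 -2.2 -0.3] open 0.0851
  delta cm [ 15.64 -20.92   6.52] rot [-0.    -0.008  0.252]
```

```bash
python3 -m pendant '[[[2.2,-2.95,0,0,0,0,100],[2.2,-2.95,0,0,0,0,100],[2.2,-2.95,0,0,0,0,100],[2.2,-2.95,0.5,0,0,0,100],[2.2,-2.95,1,0,0,0,100]]]'
python3 -m pendant '[[[2.2,-2.95,1,0,0,0,100],[1.2,-1.6,1,0,0,0,100],[0,0,0,0,0,0.09,100],[0,0,0,0,0,0.09,100],[0,0,0,0,0,0.08,100]]]'
python3 -c "
from h import *; to(.437,.262,.2,3.6)
save('wrist','w0.png'); print(bot.mark_of('wrist','press_grip')); c=bot.get_calibration('wrist'); print(np.array(c['T_tool_cam']).round(3))
o=bot.get_obs(); r=R.from_euler('xyz',o['tcp_rot'],degrees=True).as_matrix(); T=np.eye(4);T[:3,:3]=r;T[:3,3]=o['ee_pos'];T=T@np.array(c['T_tool_cam']);K=np.array(c['intrinsics'])
for m in bot.mark_of('wrist','press_grip'):
    d=T[:3,:3]@np.linalg.solve(K,[*m['uv'],1]); print((T[:3,3]+d*(.119-T[2,3])/d[2]).round(4))
"
```

```text
time: 2.07
ee_pos: [0.4221, 0.1704, 0.2532]
tcp_rot: [-178.6, -0.9, 21.2]
wrist_force: [0.9, -1.7, 0.5]
opening: 0.0856
time: 2.48
ee_pos: [0.4685, 0.1478, 0.2301]
tcp_rot: [-174.4, 0.3, 14.3]
wrist_force: [-0.1, -0.6, -0.3]
opening: 0.0852
t 2.48 pos [0.4685 0.1478 0.2301] rot [-174.4    0.3   14.3] F [-0.1 -0.6 -0.3] open 0.0852
  delta cm [ -0.21 -11.49   4.16] rot [-0.098  0.015  0.186]
[]
[[-0.    -0.951 -0.31   0.08 ]
 [ 1.     0.    -0.001  0.   ]
 [ 0.002 -0.31   0.951 -0.142]
 [ 0.     0.     0.     1.   ]]
```

View pics/w0.png

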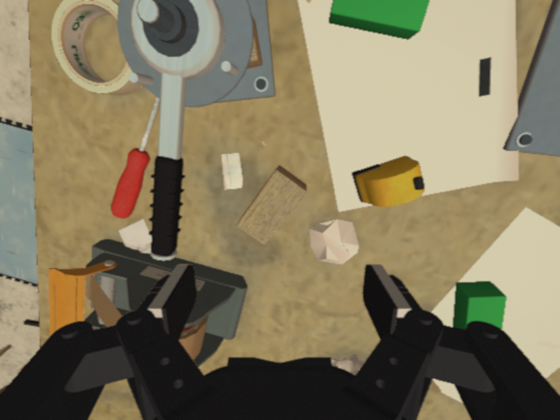

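The wrist view shows the free handle at about (166,205) and the fingers not yet over it. The arm drifted off and tilted, so I'll check the joints.

```bash
python3 -c "
from h import *; o=bot.get_obs(); print(np.round(o['q'],1),np.round(o['qd'],1),np.round(o['joint_efforts'],1))"
python3 -m pendant '[[[0,0,0,0,0,0,100],[0,0,0,0,0,0,100]]]'
python3 -c "
from h import *; to(.437,.262,.2,3.6); o=bot.get_obs(); print(np.round(o['q'],1),np.round(o['qd'],1))"
```

```text
[ 14.2  -2.9   1.8  95.1   5.6 179.9] [ 1.9 -0.5  0.1 -0.2 -0.1 -0. ] [ -1.3 -42.7  46.3   0.1   0.3   0. ]
time: 2.8
ee_pos: [0.4685, 0.1471, 0.2309]
tcp_rot: [-174.4, 0.3, 14.3]
wrist_force: [0.7, 0.8, 0.0]
opening: 0.0854
t 2.8 pos [0.4685 0.1471 0.2309] rot [-174.4    0.3   14.3] F [0.7 0.8 0. ] open 0.0854
  delta cm [ -0.21 -11.56   4.23] rot [-0.097  0.014  0.186]
[ 14.2  -3.    1.8  95.1   5.6 179.9] [ 0.6 -0.2  0.   0.   0.1  0.1]
```

The last joint hit its 180° limit, so I'll use the half-turn equivalent, with yaw about 183.6°.

```bash
python3 -m pendant '[[[0,0,-0.5,-0.097,0,0,100],[0,0,0,0,0,-0.12,100],[0,0,0,0,0,-0.12,100],[0,0,0,0,0,-0.12,100],[0,0,0,0,0,-0.12,100]]]'
for k in 1 2 3 4; do python3 -m pendant '[[[0,0,0,0,0,-0.12,100],[0,0,0,0,0,-0.12,100],[0,0,0,0,0,-0.12,100],[0,0,0,0,0,-0.12,100],[0,0,0,0,0,-0.12,100]]]' >/dev/null; done
python3 -c "
from h import *; to(.437,.262,.2,183.6); o=bot.get_obs(); print(np.round(o['q'],1))"
```

```text
time: 3.22
ee_pos: [0.4715, 0.1356, 0.2371]
tcp_rot: [-179.6, -0.0, 44.0]
wrist_force: [-0.5, -1.0, -0.3]
opening: 0.0859
t 4.88 pos [0.466  0.1523 0.2421] rot [ 179.6    0.4 -172.8] F [-0.   0.2  0.1] open 0.0853
  delta cm [ 1.53 11.22  4.28] rot [0.007 0.007 0.063]
[17.9 -3.4  2.8 95.7  0.3 10.7]
```

```bash
python3 -m pendant '[[[0.4,2.8,0.5,0,0,0.063,100],[0.4,2.8,0.5,0,0,0,100],[0.4,2.8,0.5,0,0,0,100],[0.4,2.6,0.5,0,0,0,100],[0,0,0,0,0,0,100]]]'
python3 -c "
from h import *; to(.437,.262,.096,183.6)
im=save('wrist','w1.png'); c=bot.get_calibration('wrist'); 
o=bot.get_obs(); r=R.from_euler('xyz',o['tcp_rot'],degrees=True).as_matrix(); T=np.eye(4);T[:3,:3]=r;T[:3,3]=o['ee_pos'];T=T@np.array(c['T_tool_cam']);K=np.array(c['intrinsics'])
for m in bot.mark_of('wrist','press_grip'):
    d=T[:3,:3]@np.linalg.solve(K,[*m['uv'],1]); print(m,(T[:3,3]+d*(.119-T[2,3])/d[2]).round(4))
"
```

```text
time: 5.3
ee_pos: [0.4375, 0.2671, 0.2236]
tcp_rot: [179.5, 0.6, -175.0]
wrist_force: [-0.7, -0.0, -0.1]
opening: 0.0853
t 5.3 pos [0.4375 0.2671 0.2236] rot [ 179.5    0.6 -175. ] F [-0.7 -0.  -0.1] open 0.0853
  delta cm [ 0.23 -0.61 12.75] rot [0.009 0.011 0.024]
{'uv': [271.5, 211.2], 'confidence': 0.69} [0.4427 0.2604 0.119 ]
```

View pics/w1.png

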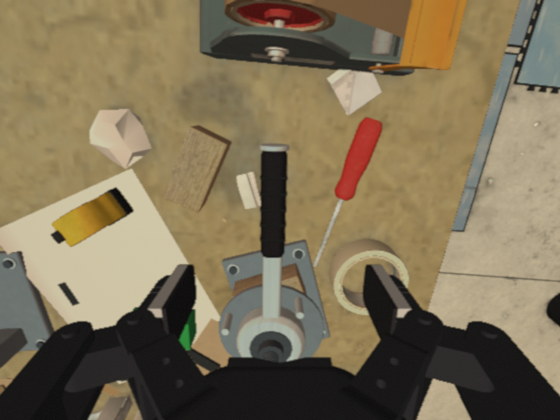

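The handle runs down the middle between the open fingers, at about (272,205). The network puts its centre at (0.443, 0.260), which agrees with the top view. I'll lower the gripper, check, and then close loosely.

```bash
python3 -m pendant '[[[0,-0.5,2,0,0,0.024,100],[0,-0.1,2.5,0,0,0,100],[0,0,2.5,0,0,0,100],[0,0,2.5,0,0,0,100],[0,0,2,0,0,0,100]]]' 
python3 -c "
from h import *; to(.439,.262,.096,183.6)"
python3 -m pendant '[[[0,0,1,0,0,0,60],[0,0,0,0,0,0,45],[0,0,0,0,0,0,33],[0,0,0,0,0,0,33],[0,0,0,0,0,0,33]]]' 20
python3 -c "
from h import *; to(.439,.262,.096,183.6)"
```

```text
time: 5.82
ee_pos: [0.4431, 0.2596, 0.113]
tcp_rot: [179.3, 1.4, -176.4]
wrist_force: [-0.3, -0.1, -0.3]
opening: 0.0852
t 5.82 pos [0.4431 0.2596 0.113 ] rot [ 179.3    1.4 -176.4] F [-0.3 -0.1 -0.3] open 0.0852
  delta cm [0.44 0.24 1.7 ] rot [0.013 0.024 0.   ]
time: 6.23
ee_pos: [0.443, 0.2573, 0.1021]
tcp_rot: [179.4, 1.3, -176.5]
wrist_force: [-0.3, -0.1, -0.9]
opening: 0.0287
t 6.23 pos [0.443  0.2573 0.1021] rot [ 179.4    1.3 -176.5] F [-0.3 -0.1 -0.9] open 0.0287
  delta cm [0.38 0.48 0.61] rot [ 0.011  0.022 -0.001]
```

```bash
cat >> h.py <<'E'
AX=np.array([.583,.270])
def st():
    o=bot.get_obs(); v=AX-o['ee_pos'][:2]; a=np.degrees(np.arctan2(v[1],v[0])); y=o['tcp_rot'][2]%360-180
    F=np.array(o['wrist_force']); t=np.array([-v[1],v[0]])/np.hypot(*v)
    print('t %.2f rad %.1fmm ang %.1f yawerr %.1f z %.1f Ftan(ccw+ on tool dir) %.1f Frad %.1f Fz %.1f tz %.2f open %.1f tilt'%(o['time'],1e3*np.hypot(*v),a,y-a,1e3*o['ee_pos'][2],F[:2]@t,F[:2]@v/np.hypot(*v),F[2],o['torque'][2],o['opening']*1e3),np.round(o['tcp_rot'][:2],1))
E
python3 -c "
from h import *; st()"
python3 -m pendant '[[[0,-0.6,0.5,0.01,0.02,-0.05,33],[-0.1,-1.6,0,0,0,-0.115,33],[-0.1,-1.6,0,0,0,-0.115,33]]]'
python3 -c "
from h import *; st()"
```

```text
t 6.23 rad 140.6mm ang 5.2 yawerr -1.6 z 102.1 Ftan(ccw+ on tool dir) -0.1 Frad -0.3 Fz -0.9 tz 0.01 open 28.7 tilt [179.4   1.3]
time: 6.48
ee_pos: [0.4523, 0.2227, 0.1012]
tcp_rot: [179.9, 0.5, -159.9]
wrist_force: [-0.7, 0.6, -0.3]
opening: 0.0275
t 6.48 rad 139.0mm ang 19.9 yawerr 0.2 z 101.2 Ftan(ccw+ on tool dir) 0.8 Frad -0.4 Fz -0.3 tz -0.04 open 27.5 tilt [179.9   0.5]
```

```bash
python3 -m pendant '[[[-0.05,-1.6,0.2,0,0,-0.115,33],[-0.05,-1.6,0.2,0,0,-0.115,33],[-0.05,-1.6,0,0,0,-0.115,33],[-0.05,-1.6,0,0,0,-0.115,33]]]' >/dev/null
python3 -c "
from h import *; st()"
python3 -m pendant '[[[0,-0.6,0,0,0,-0.04,33],[0,0,0,0,0,0,33]]]' >/dev/null
python3 -c "
from h import *; st()"
```

```text
t 6.82 rad 138.7mm ang 47.1 yawerr 0.8 z 102.8 Ftan(ccw+ on tool dir) 1.6 Frad -0.0 Fz -1.5 tz -0.06 open 28.1 tilt [-179.8    0.9]
t 6.98 rad 138.4mm ang 50.9 yawerr -0.3 z 105.3 Ftan(ccw+ on tool dir) -0.0 Frad -0.3 Fz 0.0 tz -0.02 open 27.9 tilt [-179.6    1.1]
```

Now the drive stroke clockwise, toward about -17°.

```bash
python3 -m pendant '[[[-0.05,1.6,0.4,0,0,0.115,33],[-0.05,1.6,0.3,0,0,0.115,33],[-0.05,1.6,0.1,0,0,0.115,33],[-0.05,1.6,0.1,0,0,0.115,33],[-0.05,1.6,0.1,0,0,0.115,33]]]' >/dev/null
python3 -c "
from h import *; st()"
python3 -m pendant '[[[0,1.6,0.1,0,0,0.115,33],[-0.05,1.6,0.1,0,0,0.115,33],[-0.05,1.6,0.1,0,0,0.115,33]]]' >/dev/null
python3 -c "
from h import *; st(); save('top','t1.png');[print(m) for m in bot.mark_of('top','press_grip')]"
```

```text
t 7.40 rad 137.3mm ang 17.9 yawerr -2.2 z 100.3 Ftan(ccw+ on tool dir) -3.0 Frad 1.6 Fz -0.0 tz 0.01 open 28.6 tilt [179.8   1.6]
t 7.65 rad 138.3mm ang -3.1 yawerr -2.4 z 100.6 Ftan(ccw+ on tool dir) -2.1 Frad 3.4 Fz -0.4 tz 0.02 open 28.3 tilt [179.2   1.6]
{'uv': [155.6, 242.8], 'confidence': 0.67}
```

```bash
python3 -m pendant '[[[0,1.6,0.1,0,0,0.11,33],[-0.05,1.5,0.1,0,0,0.1,33]]]' >/dev/null
python3 -c "
from h import *; st()"
python3 -m pendant '[[[0,0.4,0,0,0,0.03,33],[0,0.3,0,0,0,0.02,33]]]' >/dev/null
python3 -c "
from h import *; st(); save('top','t1.png');[print(m) for m in bot.mark_of('top','press_grip')]; save('side','s1.png')
for m in bot.mark_of('side','press_pad'): print(m)"
```

```text
t 7.92 rad 138.7mm ang -15.8 yawerr -1.1 z 100.5 Ftan(ccw+ on tool dir) -2.7 Frad -0.9 Fz 0.9 tz 0.01 open 28.2 tilt [178.9   1.5]
t 8.08 rad 138.4mm ang -16.9 yawerr -3.0 z 100.2 Ftan(ccw+ on tool dir) -24.4 Frad 3.9 Fz 6.0 tz 0.22 open 28.1 tilt [179.6   1.5]
{'uv': [141.3, 243.1], 'confidence': 0.63}
{'uv': [288.3, 160.9], 'confidence': 0.41}
```

That is the clockwise stop, at tool angle about -17° with a 24 N reaction, and drive force before it was about 2–3 N. The pad mark has moved down. Next come the return and the second drive, stopping short of -16°.

```bash
for k in 1 2; do python3 -m pendant '[[[-0.05,-1.6,0.1,0,0,-0.115,33],[-0.05,-1.6,0.1,0,0,-0.115,33],[-0.05,-1.6,0.1,0,0,-0.115,33],[-0.05,-1.6,0.1,0,0,-0.115,33],[-0.05,-1.6,0.1,0,0,-0.115,33]]]' >/dev/null
python3 -c "
from h import *; st()"; done
```

```text
t 8.70 rad 143.7mm ang 16.8 yawerr -1.2 z 98.0 Ftan(ccw+ on tool dir) 1.5 Frad 0.2 Fz 0.7 tz -0.04 open 28.4 tilt [-179.6    1.8]
t 9.12 rad 148.3mm ang 50.0 yawerr 1.4 z 98.5 Ftan(ccw+ on tool dir) 0.4 Frad 0.9 Fz -0.5 tz -0.02 open 28.2 tilt [-178.6    1.6]
```

```bash
python3 -m pendant '[[[-0.2,1.6,0.2,-0.01,0.02,0.115,33],[-0.2,1.7,0.2,-0.01,0,0.115,33],[-0.1,1.7,0.1,0,0,0.115,33],[-0.1,1.7,0.1,0,0,0.115,33],[-0.1,1.6,0.1,0,0,0.115,33]]]' >/dev/null
python3 -c "
from h import *; st()"
python3 -m pendant '[[[-0.1,1.6,0.1,0,0,0.115,33],[-0.1,1.6,0.1,0,0,0.115,33],[-0.1,1.6,0.1,0,0,0.115,33],[-0.05,1.6,0.1,0,0,0.115,33]]]' >/dev/null
python3 -c "
from h import *; st();save('side','s2.png')
for m in bot.mark_of('side','press_pad'): print(m)"
```

```text
t 9.53 rad 148.9mm ang 20.2 yawerr -0.1 z 94.5 Ftan(ccw+ on tool dir) -1.7 Frad 2.3 Fz 0.7 tz 0.07 open 28.0 tilt [-180.     0.9]
t 9.87 rad 148.8mm ang -4.3 yawerr -2.5 z 94.1 Ftan(ccw+ on tool dir) -3.0 Frad 1.3 Fz 1.0 tz 0.03 open 28.2 tilt [179.7   1. ]
{'uv': [290.3, 158.9], 'confidence': 0.72}
```

```bash
python3 -m pendant '[[[-0.1,1.6,0,0,0,0.11,33],[-0.1,1.1,0,0,0,0.08,33],[0,0,0,0,0,0,33]]]' >/dev/null
python3 -c "
from h import *; st()"
for k in 1 2; do python3 -m pendant '[[[-0.1,-1.65,0,0,0,-0.115,33],[-0.1,-1.65,0,0,0,-0.115,33],[-0.1,-1.65,0,0,0,-0.115,33],[-0.1,-1.65,0,0,0,-0.115,33],[-0.1,-1.65,0,0,0,-0.115,33]]]' >/dev/null
python3 -c "
from h import *; st()"; done
```

```text
t 10.22 rad 147.1mm ang -14.2 yawerr -2.4 z 94.5 Ftan(ccw+ on tool dir) 0.2 Frad -0.4 Fz -0.4 tz 0.06 open 28.3 tilt [179.6   0.9]
t 10.63 rad 149.9mm ang 19.3 yawerr -0.1 z 95.3 Ftan(ccw+ on tool dir) 0.7 Frad 1.7 Fz -0.2 tz -0.02 open 28.5 tilt [-179.9    1.1]
t 11.05 rad 155.1mm ang 53.0 yawerr 1.9 z 98.4 Ftan(ccw+ on tool dir) 1.0 Frad 1.9 Fz 0.3 tz -0.01 open 28.0 tilt [-179.3    1. ]
```

Third drive, watching the force.

```bash
python3 -m pendant '[[[-0.5,1.6,0.2,0,0.01,0.115,33],[-0.3,1.7,0.2,0,0,0.115,33],[-0.2,1.7,0.1,0,0,0.115,33]]]' >/dev/null
python3 -c "
from h import *; st()"
python3 -m pendant '[[[-0.1,1.7,0.1,0,0,0.115,33],[-0.1,1.6,0.1,0,0,0.115,33]]]' >/dev/null
python3 -c "
from h import *; st()"
python3 -m pendant '[[[-0.1,1.6,0.1,0,0,0.115,33],[-0.1,1.6,0.1,0,0,0.115,33]]]' >/dev/null
python3 -c "
from h import *; st()"
python3 -m pendant '[[[-0.1,1.6,0,0,0,0.115,33],[-0.1,1.6,0,0,0,0.115,33]]]' >/dev/null
python3 -c "
from h import *; st()"
python3 -m pendant '[[[-0.1,1.3,0,0,0,0.1,33]]]' >/dev/null
python3 -c "
from h import *; st();save('side','s3.png')
for m in bot.mark_of('side','press_pad'): print(m)"
```

```text
t 11.30 rad 152.6mm ang 36.8 yawerr 1.1 z 94.1 Ftan(ccw+ on tool dir) -0.3 Frad 0.2 Fz -0.3 tz 0.02 open 28.3 tilt [-179.3    0.7]
t 11.47 rad 154.5mm ang 24.9 yawerr -0.1 z 92.3 Ftan(ccw+ on tool dir) -1.2 Frad 0.5 Fz -0.2 tz -0.04 open 28.2 tilt [-179.4    0.9]
t 11.63 rad 155.0mm ang 13.6 yawerr -1.8 z 91.2 Ftan(ccw+ on tool dir) -1.6 Frad 1.7 Fz 1.8 tz 0.03 open 28.3 tilt [-179.6    1.1]
t 11.80 rad 154.7mm ang 2.4 yawerr -3.6 z 91.6 Ftan(ccw+ on tool dir) -1.7 Frad -0.0 Fz -0.5 tz -0.02 open 28.4 tilt [-179.7    1.2]
t 11.88 rad 154.0mm ang -2.2 yawerr -4.7 z 91.7 Ftan(ccw+ on tool dir) -2.2 Frad -1.7 Fz -0.3 tz -0.05 open 28.1 tilt [-179.8    1.2]
{'uv': [291.8, 158.2], 'confidence': 0.45}
```

```bash
python3 -m pendant '[[[-0.1,1.7,0,0,0,0.08,33],[-0.1,1.6,0,0,0,0.08,33]]]' >/dev/null
python3 -c "
from h import *; st()"
for k in 1 2; do python3 -m pendant '[[[-0.15,-1.65,0,0,0,-0.115,33],[-0.15,-1.65,0,0,0,-0.115,33],[-0.15,-1.65,0,0,0,-0.115,33],[-0.15,-1.65,0,0,0,-0.115,33],[-0.15,-1.65,0,0,0,-0.115,33]]]' >/dev/null
python3 -c "
from h import *; st()"; done
```

```text
t 12.15 rad 151.4mm ang -13.3 yawerr -1.7 z 92.0 Ftan(ccw+ on tool dir) -1.5 Frad -1.1 Fz -0.3 tz -0.01 open 28.5 tilt [-179.9    1.2]
t 12.57 rad 150.6mm ang 19.6 yawerr 0.5 z 92.7 Ftan(ccw+ on tool dir) 1.4 Frad 0.8 Fz 0.2 tz 0.01 open 28.0 tilt [-179.3    1. ]
t 12.98 rad 153.5mm ang 53.9 yawerr 2.0 z 95.8 Ftan(ccw+ on tool dir) 0.4 Frad 1.8 Fz -0.1 tz 0.00 open 28.0 tilt [-178.9    0.5]
```

```bash
python3 -m pendant '[[[-0.5,1.6,0.1,0,0.01,0.115,33],[-0.3,1.7,0.1,0,0,0.115,33],[-0.2,1.7,0.1,0,0,0.115,33]]]' >/dev/null
python3 -c "
from h import *; st()"
python3 -m pendant '[[[-0.15,1.7,0,0,0,0.105,33],[-0.15,1.6,0,0,0,0.105,33]]]' >/dev/null
python3 -c "
from h import *; st()"
python3 -m pendant '[[[-0.1,1.6,0,0,0,0.105,33]]]' >/dev/null
python3 -c "
from h import *; st()"
```

```text
t 13.23 rad 151.6mm ang 37.7 yawerr 1.2 z 92.8 Ftan(ccw+ on tool dir) -0.3 Frad -0.4 Fz -0.0 tz 0.00 open 28.0 tilt [-178.8    0.3]
t 13.40 rad 153.0mm ang 25.9 yawerr 1.3 z 92.6 Ftan(ccw+ on tool dir) -1.2 Frad 1.1 Fz 0.4 tz 0.00 open 28.4 tilt [-178.8    0.6]
t 13.48 rad 153.7mm ang 20.3 yawerr 1.0 z 92.6 Ftan(ccw+ on tool dir) -1.8 Frad 2.3 Fz 0.0 tz 0.01 open 28.7 tilt [-178.8    0.8]
```

```bash
python3 -m pendant '[[[-0.1,1.6,0,0,0,0.105,33]]]' >/dev/null
python3 -c "
from h import *; st()"
python3 -m pendant '[[[-0.1,1.6,0,0,0,0.105,33]]]' >/dev/null
python3 -c "
from h import *; st()"
python3 -m pendant '[[[-0.1,1.6,0,0,0,0.105,33]]]' >/dev/null
python3 -c "
from h import *; st()"
python3 -m pendant '[[[-0.1,1.6,0,0,0,0.105,33]]]' >/dev/null
python3 -c "
from h import *; st()"
python3 -m pendant '[[[-0.1,1.6,0,0,0,0.105,33]]]' >/dev/null
python3 -c "
from h import *; st();a=save('side','s4.png')
for m in bot.mark_of('side','press_pad'): print(m)
b=cv2.imread('pics/s0.png')
cv2.imwrite('pics/cmp.png',np.hstack([cv2.resize(x[110:200,250:350],None,fx=4,fy=4,interpolation=cv2.INTER_CUBIC) for x in (b,a[:,:,::-1])]))"
```

```text
t 13.57 rad 154.2mm ang 14.7 yawerr 0.8 z 92.8 Ftan(ccw+ on tool dir) -2.3 Frad 2.5 Fz -0.9 tz 0.06 open 28.1 tilt [-178.9    1. ]
t 13.65 rad 154.6mm ang 9.1 yawerr 0.5 z 92.9 Ftan(ccw+ on tool dir) -2.4 Frad 1.8 Fz -0.7 tz 0.01 open 28.2 tilt [-179.     1.1]
t 13.73 rad 154.8mm ang 3.6 yawerr 0.2 z 92.9 Ftan(ccw+ on tool dir) -2.0 Frad 1.5 Fz -1.1 tz 0.09 open 28.2 tilt [-179.     1.3]
t 13.82 rad 154.9mm ang -1.9 yawerr -0.1 z 92.9 Ftan(ccw+ on tool dir) -3.5 Frad 1.1 Fz -0.2 tz 0.13 open 27.9 tilt [-179.1    1.4]
t 13.90 rad 154.9mm ang -7.3 yawerr -0.5 z 92.9 Ftan(ccw+ on tool dir) -6.0 Frad 0.9 Fz 1.9 tz 0.04 open 28.2 tilt [-179.2    1.4]
{'uv': [290.2, 157.8], 'confidence': 0.71}
```

View pics/cmp.png

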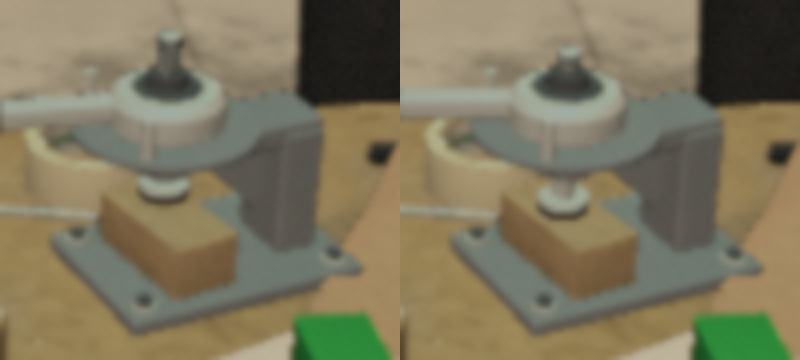

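The right half shows the screw top lower by about 4 px and the pad on the block. The drive force is rising, now 6 N. I'll continue this stroke carefully and then check with one more.

```bash
python3 -m pendant '[[[-0.1,1.2,0,0,0,0.08,33]]]' >/dev/null
python3 -c "
from h import *; st()"
python3 -m pendant '[[[-0.1,0.7,0,0,0,0.05,33]]]' >/dev/null
python3 -c "
from h import *; st()"
for k in 1 2; do python3 -m pendant '[[[-0.15,-1.65,0,0,0,-0.115,33],[-0.15,-1.65,0,0,0,-0.115,33],[-0.15,-1.65,0,0,0,-0.115,33],[-0.15,-1.65,0,0,0,-0.115,33],[-0.15,-1.6,0,0,0,-0.115,33]]]' >/dev/null
python3 -c "
from h import *; st()"; done
python3 -m pendant '[[[-0.5,1.6,0.1,0,0.01,0.115,33],[-0.3,1.7,0.1,0,0,0.115,33],[-0.2,1.7,0.1,0,0,0.115,33]]]' >/dev/null
python3 -c "
from h import *; st()"
```

```text
t 14.08 rad 153.8mm ang -11.6 yawerr -0.1 z 92.9 Ftan(ccw+ on tool dir) -0.6 Frad -0.7 Fz 0.8 tz 0.01 open 28.1 tilt [-179.3    1.5]
t 14.17 rad 152.6mm ang -13.9 yawerr -0.3 z 93.0 Ftan(ccw+ on tool dir) -0.7 Frad -0.2 Fz 0.2 tz -0.07 open 28.1 tilt [-179.4    1.5]
t 14.58 rad 150.1mm ang 19.6 yawerr 2.0 z 94.6 Ftan(ccw+ on tool dir) 0.2 Frad 1.3 Fz -0.3 tz -0.05 open 28.5 tilt [-178.8    0.9]
t 15.00 rad 152.0mm ang 54.0 yawerr 3.3 z 97.9 Ftan(ccw+ on tool dir) 1.2 Frad 0.8 Fz 0.1 tz 0.02 open 28.2 tilt [-1.785e+02  1.000e-01]
t 15.25 rad 151.5mm ang 37.8 yawerr 2.6 z 94.4 Ftan(ccw+ on tool dir) -2.8 Frad 2.1 Fz 1.7 tz -0.06 open 28.2 tilt [-1.783e+02  1.000e-01]
```

```bash
for k in 1; do
python3 -m pendant '[[[-0.1,1.6,0,0,0,0.105,33]]]' >/dev/null; python3 -c "from h import *; st()"
python3 -m pendant '[[[-0.1,1.6,0,0,0,0.105,33]]]' >/dev/null; python3 -c "from h import *; st()"
python3 -m pendant '[[[-0.1,1.6,0,0,0,0.105,33]]]' >/dev/null; python3 -c "from h import *; st()"
python3 -m pendant '[[[-0.1,1.6,0,0,0,0.105,33]]]' >/dev/null; python3 -c "from h import *; st()"
python3 -m pendant '[[[-0.1,1.6,0,0,0,0.105,33]]]' >/dev/null; python3 -c "from h import *; st()"
python3 -m pendant '[[[-0.1,1.6,0,0,0,0.105,33]]]' >/dev/null; python3 -c "from h import *; st()"
python3 -m pendant '[[[-0.1,1.6,0,0,0,0.105,33]]]' >/dev/null; python3 -c "from h import *; st()"
python3 -m pendant '[[[-0.1,1.4,0,0,0,0.09,33]]]' >/dev/null; python3 -c "from h import *; st()"
done
```

```text
t 15.33 rad 152.8mm ang 32.3 yawerr 2.3 z 94.2 Ftan(ccw+ on tool dir) -5.0 Frad 3.9 Fz 0.3 tz -0.02 open 28.6 tilt [-178.3    0.3]
t 15.42 rad 153.6mm ang 26.8 yawerr 1.9 z 94.2 Ftan(ccw+ on tool dir) 0.3 Frad -0.1 Fz -0.1 tz 0.02 open 28.0 tilt [-178.2    0.6]
t 15.50 rad 154.6mm ang 21.3 yawerr 1.7 z 94.2 Ftan(ccw+ on tool dir) -1.1 Frad 0.2 Fz -0.4 tz 0.03 open 28.0 tilt [-178.3    0.8]
t 15.58 rad 155.2mm ang 15.8 yawerr 1.3 z 94.2 Ftan(ccw+ on tool dir) -3.7 Frad 2.5 Fz -0.3 tz 0.01 open 28.0 tilt [-178.3    1.1]
t 15.67 rad 155.4mm ang 10.4 yawerr 0.9 z 94.2 Ftan(ccw+ on tool dir) -4.6 Frad 4.1 Fz 0.1 tz 0.11 open 28.1 tilt [-178.4    1.4]
t 15.75 rad 155.6mm ang 4.9 yawerr 0.6 z 94.2 Ftan(ccw+ on tool dir) -1.3 Frad 0.6 Fz 0.5 tz -0.04 open 28.3 tilt [-178.5    1.6]
t 15.83 rad 155.7mm ang -0.5 yawerr 0.3 z 94.2 Ftan(ccw+ on tool dir) -4.0 Frad 2.3 Fz 1.9 tz 0.07 open 28.4 tilt [-178.6    1.8]
t 15.92 rad 155.7mm ang -5.2 yawerr 0.1 z 94.2 Ftan(ccw+ on tool dir) -4.6 Frad -1.8 Fz 2.9 tz 0.02 open 28.1 tilt [-178.7    1.9]
```

The force builds and drops repeatedly, so the ratchet is clicking over. I'll check that the screw no longer moves by tracking its top in the side pictures.

```bash
python3 -c "
from h import *
save('side','s5.png'); b=bot.get_calibration('side'); 
I=[cv2.cvtColor(cv2.imread(f'pics/s{k}.png'),cv2.COLOR_BGR2GRAY) for k in (0,1,2,3,4,5)]
# pad as template (bright disc near 290,157)
for name,(x0,y0,x1,y1) in {'pad':(283,153,298,161),'screwtop':(286,116,297,124)}.items():
  T=I[0][y0:y1,x0:x1]
  for k,im in enumerate(I):
    s=cv2.matchTemplate(cv2.resize(im[y0-3:y1+12,x0-3:x1+3],None,fx=8,fy=8,interpolation=cv2.INTER_CUBIC),cv2.resize(T,None,fx=8,fy=8,interpolation=cv2.INTER_CUBIC),cv2.TM_CCOEFF_NORMED)
    _,m,_,l=cv2.minMaxLoc(s); print(name,k,round(m,2),(l[0]/8-3,l[1]/8-3))
T=np.linalg.inv(np.array(b['pose']));K=np.array(b['intrinsics'])
for z in (.166,.156):
  p=K@(T@[.583,.27,z,1])[:3]; print(z,p[:2]/p[2])
"
```

```text
pad 0 1.0 (0.0, 0.0)
pad 1 0.97 (0.0, 0.75)
pad 2 0.91 (0.0, 1.25)
pad 3 0.85 (-0.125, 2.25)
pad 4 0.83 (-0.125, 3.375)
pad 5 0.83 (-0.125, 3.375)
screwtop 0 1.0 (0.0, 0.0)
screwtop 1 0.98 (-0.125, 1.0)
screwtop 2 0.96 (-0.125, 1.75)
screwtop 3 0.89 (-0.5, 3.125)
screwtop 4 0.86 (-1.125, 4.5)
screwtop 5 0.86 (-1.125, 4.5)
0.166 [291.50294924 116.70285038]
0.156 [291.34190399 120.69793249]
```

The screw has come down about 11 mm and did not move over the whole last stroke (s4 and s5 match), so it is tight. I'll open and withdraw upward.

```bash
python3 -m pendant '[[[0,-0.2,0,0,0,0,60],[0,0,0,0,0,0,100],[0,0,0,0,0,0,100],[0,0,0,0,0,0,100],[0,0,0,0,0,0,100]]]'
python3 -m pendant '[[[0,0,-2,0,0,0,100],[0,0,-3,0,0,0,100],[0,0,-3,0,0,0,100],[0,0,-3,0,0,0,100],[0.5,0,-3,0,0,0,100]]]'
python3 -m pendant '[[[2,-2,-1,0,0,0,100],[2,-2,0,0,0,0,100],[0,0,0,0,0,0,100],[0,0,0,0,0,0,100]]]'
python3 -c "
from h import *
a=save('side','s6.png'); c=save('top','t6.png')
cv2.imwrite('pics/end.png',np.hstack([cv2.resize(x[:,:,::-1],(400,300)) for x in (a[100:310,200:480],c[90:300,90:370])]))
st()"
```

```text
time: 16.38
ee_pos: [0.4286, 0.2789, 0.0946]
tcp_rot: [-178.8, 1.9, 176.1]
wrist_force: [0.4, 0.6, -0.2]
opening: 0.0852
time: 16.8
ee_pos: [0.4172, 0.2781, 0.2321]
tcp_rot: [-178.3, 1.3, 176.5]
wrist_force: [0.7, 0.2, -0.6]
opening: 0.0851
time: 17.13
ee_pos: [0.3749, 0.2401, 0.2505]
tcp_rot: [-178.7, 1.8, 176.9]
wrist_force: [0.2, 0.6, 0.4]
opening: 0.0855
t 17.23 rad 210.0mm ang 8.1 yawerr -11.3 z 250.0 Ftan(ccw+ on tool dir) 0.1 Frad 0.6 Fz -0.3 tz -0.00 open 85.8 tilt [-178.7    1.7]
```

View pics/end.png

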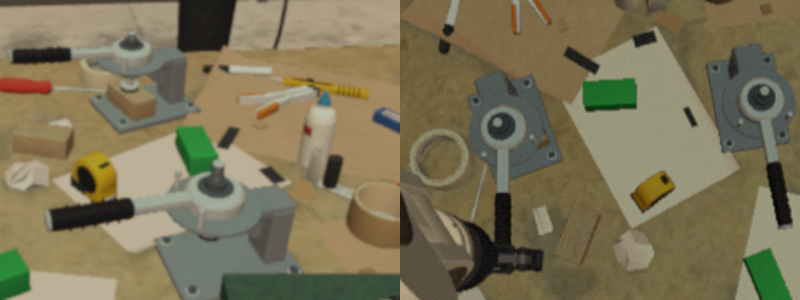

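The gripper is clear of the lever. The pad sits on the block, and the empty press looks unchanged, so I'm handing in.

```bash
python3 -c "
from workcell import bot; print(bot.job_done())"
```

```text
the job is handed in; nothing more can be done
None
```

The pine block is clamped under the pad of the left press. I held that press's lever loosely between the fingers and gave it four full clockwise drives, with free returns between them. A fifth drive, to check, was stopped about 10° short of the stop. Then I let go, withdrew upward and handed in at about 17 s.

**Last checks that agree:**
- The screw top in the side pictures came down about 4.5 px, roughly 11 mm. It did not move at all over the fifth drive.
- The block is in place under the pad, and the empty press looks unchanged.
- The wrist force after release is about zero.

**Checks that disagreed or were weaker:**
- The sampled handle force in the tight strokes was 4–6 N, rising and dropping as the ratchet clicked. That is below the quoted 10 N or so. I sampled only once per 1/12 s and probably missed the peaks.
- The network's pad marks jumped by a few pixels between pictures, so I relied on matching image patches instead.

**Slips along the way:**
- The last joint ran into its 180° limit on the first approach. I used the half-turned grasp instead.
- The first drive touched the stop pin with about 24 N.

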